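Set the bevelling machine's speed selector and start it

TASK

With a fingertip, push the orange pointer of the speed selector round, click by click, until it rests at step 5: the red mark is 0 and the white marks count 1 to 7 clockwise from it. Then press the green start button fully down and let go of it. Do not grip the pointer between the fingers, do not press start before the speed is set, do not press the red stop button, and leave the loose things on the bench where they are.

Things in the scene. Friction and masses are not known exactly. Their poses are not given: they have to be found in the camera images.
- selector_box: Grey fixed control box, 170 x 170 mm, 75 mm high; origin at the centre of its underside, on the bench; z up. On its top, centred, is the speed selector. Eight marks lie flat on the top's black plate on a circle of 70 mm radius, 30 degrees apart: the red mark (step 0) lies at +105 degrees from the box's x axis (counterclockwise seen from above), the white marks 1 to 7 follow clockwise, so mark k lies at 105 - 30 k degrees and mark 5 at -45 degrees.
- selector_axis (a point): Point on the selector's vertical turning axis, at the height of the box's top (75 mm above the bench).
- selector (a joint): Selector angle in rad: 0 at the red mark, growing clockwise from above, 0.5236 per click, step 5 at 2.618, end stop at step 7. A sprung ball clicks into a notch at each step: leaving one takes 0.2 N m (4 to 5 N on the pointer 42 mm from the axis); about 0.05 rad past the midpoint it snaps into the next notch and stays. Starts at one of steps 0 to 3, now and then balanced midway.
- pointer_tip (a point): Top outer end of the orange pointer, 55 mm from the turning axis, 119 mm above the bench. The selector is a grey disc of 36 mm radius, its top 85 mm above the bench; on it stands the pointer, an upright vane with a white line along its top, 14 mm thick, reaching from 5 to 55 mm from the axis on one side only, 85 to 119 mm above the bench. The pointer's direction from the axis shows the step.
- start_top (a point): Centre of the top of the green start button (40 mm across) in a black collar on a grey station 76 x 76 mm, 50 mm high. The free button's top is 72 mm above the bench, 10 mm above its collar.
- start (a joint): Travel of the start button in m: 0 free, 0.006 fully down; a spring pushes it back, 5 N fully down.
- stop_top (a point): Centre of the top of the red stop button, same sizes, on a yellow station; start and stop stations may stand either way round.
- stop (a joint): Travel of the stop button in m, as for start.
- offcut: Loose steel offcut, 60 x 110 x 12 mm, lying flat; origin at the centre of its underside.
- cutter: Loose dark steel cutter head, 54 mm across, 46 mm high, upright; origin at the centre of its underside.
- oil_can: Loose can with a blue label, 60 mm across, 130 mm high, upright; origin at the centre of its underside.
- wrench: Loose wrench, 170 mm long, lying flat along its x axis; origin at its underside.
Things that resemble listed ones, but are neither listed nor needed, are in the scene too. Leave any pink, purple or turquoise look-alike of the part that bears start_top alone.

How it is judged:
On the way, in this order (a step that is already met when the one before it is completed fails the run):
1. the selector rests in its notch at step 5 (value of joint selector between 2.51799 and 2.71799 rad and velocity of joint selector between -0.2 and 0.2 rad/s), for 0.2 s.
2. the start button is pressed down (value of joint selector between 2.51799 and 2.71799 rad and value of joint start above 0.0045 m), for 0.05 s.
At the end, for the whole second after the job is handed in: The selector rests within 0.10 rad of step 5 (2.618 rad), and both buttons are up again (less than 1.5 mm down) (value of joint selector between 2.51799 and 2.71799 rad and velocity of joint selector between -0.05 and 0.05 rad/s and value of joint each of start, stop below 0.0015 m); the robot touches nothing.
It fails at once if the start button is pressed (over 3 mm) while the selector is not at step 5 (not (value of joint selector between 2.51799 and 2.71799 rad) and value of joint start above 0.003 m).
It fails at once if the stop button is pressed (over 3 mm) (value of joint stop above 0.003 m).
It fails at once if the pointer is pinched: the fingers press both its flanks at once with over 1 N (contact force between the fingers and selector_c1 above 1 N and contact force between the fingers and selector_c2 above 1 N).
It fails at once if a loose bystander is moved over 20 mm, lifted or tipped (distance of any of offcut, cutter, oil_can, wrench from where it was at the start of the episode above 0.02 m or height (world z) of any of offcut, cutter, oil_can, wrench above 0.012 m or angle between any of offcut, cutter, oil_can, wrench's own z axis and vertical above 0.35 rad).
It also fails if it takes over 64 s, if anything falls off the work surface, if the arm or the gripper's body presses on something with over 40 N, if the wrist force passes 120 N, or if a joint passes its speed limit or range.

ROBOT

A 7-joint arm with a two-finger parallel gripper is mounted at the origin on the work surface. World frame = base frame: x ahead of the robot, y to its left, z up, the work surface at z = 0. Lengths are in m, angles in rad, forces in N, time in s.
With the tool pointing down it reaches from about 0.4 to 0.85 m from the base axis. Payload 10.4 kg.
Tool frame: the origin (TCP) lies midway between the tips of the shut fingers; the grasp point (between the pads) lies 19 mm behind it; z points along the fingers, y is the line along which they close (so a half turn about z gives the same grasp; the last joint's range is limited). The gripper opens to 85 mm and grips with 20 to 120 N. Pads are 22 mm wide; open, the fingers measure 114 mm over their backs; the gripper's body (76 mm by 85 mm) begins 54 mm behind the grasp point. The pads swing forward as they close: fully open they stand 13 mm farther back than shut.
Start: joints at [-1.16, 0.332, -0.065, 1.46, 0.022, 1.35, -0.088], TCP at [0.263, 0.567, 0.231] pointing down, gripper open.
Joint ranges: [-2.6, 2.6], [-0.5, 2.12], [-1.47, 1.34], [0.16, 2.42], [-1.27, 4.41], [0.06, 2.06], [-2.6, 2.6]. Speed limits (rad/s): [2.22, 2.22, 2.79, 2.79, 3.14, 3.14, 3.14].

INTERFACE

Orientations are given as [roll, pitch, yaw] about the fixed x, y, z axes, in that order (R = Rz(yaw) Ry(pitch) Rx(roll)).
In Python, from station import robot gives the robot as it stands.
- The arm moves only by the tool move_arm, never from a script. Its arguments are lists of equal length, an entry for each row: "offset": the shift along the tool's x, y, z in cm, a list of three; "twist": the turn about the tool's z in degrees; "grip": the finger opening in cm, from 0 to 8.54. A call has exactly 8 rows; each row is the pose to reach, as a shift and turn from the pose commanded when the call began, along the tool's axes at that moment; what a row does not reach only later rows make up. A row lasts 1/8 s, in which the tool goes at most 62.5 mm and 10.7 degrees, less where a joint would pass 70% of its speed; a pose out of reach is approached as far as the arm can. A call with a gripper value outside its range is refused whole. The fingers move at their own pace and stop on an object; the grip force is fixed at half the most. Time passes only in rows, so rows that repeat a pose let the fingers close, or fill a call up. It gives the time, the measured TCP pose, the force, the opening and the grip force at its end, in the units of the state.
- robot.get_state(): the state, without advancing time (a new reading comes with each control period).
- robot.snapshot(name): name is "scene" or "top"; returns a dict with "image" (384x512x3 uint8, blue, green, red), "vfov" (degrees; the focal length in pixels is half the picture's height over the tangent of half this angle, whatever the lens; pixels are square), "cx", "cy" (the principal point, pixels), "pose" (4x4, takes a point from camera to world coordinates). Camera axes: x right, y up, looking along -z (the intrinsics and any distortion apply to the point x, -y, -z); pixel columns grow to the right and rows downward; lengths in m; the calibration is good to about 2 mm. A picture is of the moment at which its call begins. There is no depth.
- robot.close_job(): hands the job in; it is judged then, once.
The state is a dict: "time_s": time; "joint_pos": joint angles; "joint_vel": joint speeds; "tau": joint torques, N m; "ee_pos": TCP position; "orientation": TCP orientation; "force": force on the tool from outside, world axes, zero at the start; "moment": the same for the moment, N m; "finger_gap": finger opening in m; "gripper_force": force on a finger pad.
Only numpy, scipy, OpenCV 4.12 (cv2) and the standard library are available. Lean on these libraries where they do the work, as an engineer would, in place of code of your own. Each camera call takes 0.05 s, during which the arm holds its last target. There are 200 camera calls.

## Working session

There is one attempt and no reset: what is moved stays moved. The work goes in short steps, Python scripts to look and compute and a tool call to move; the robot and the scene stay as the last step left them, time stands still between calls to the robot, and variables do not carry over. Pictures are saved under pics/ and viewed, at most 10 in all, crops included, and the job is handed in when it is done.

Besides the shell and the picture viewer there is one more tool, called in YAML: its name, and indented under it one key for each argument. move_arm: Moves the arm, as the interface text tells. Its arguments: {"type":"object","properties":{"offset":{"type":"array","items":{"type":"array","items":{"type":"number"}}},"twist":{"type":"array","items":{"type":"number"}},"grip":{"type":"array","items":{"type":"number"}}},"required":["offset","twist","grip"]}

```bash
ls; mkdir -p pics
python3 - <<'E'
from station import robot
import cv2,numpy as np
s=robot.get_state();print(s['ee_pos'],s['orientation'],s['finger_gap'],s['time_s'])
for n in('scene','top'):
    d=robot.snapshot(n);cv2.imwrite(f'pics/{n}0.png',d['image']);print({k:v for k,v in d.items() if k!='image'})
E
```

```text
pics
[0.2625471  0.56676588 0.23052435] [-3.14018045e+00  9.36872812e-05  2.70784233e+00] 0.08543791565148005 0.0
{'vfov': 55.07931019450614, 'cx': 255.36436468636376, 'cy': 189.49510950655113, 'pose': array([[-0.2780933 , -0.79367888,  0.54105263,  1.14793409],
       [ 0.96046028, -0.23762948,  0.14508027,  0.2062821 ],
       [ 0.01342291,  0.56000541,  0.8283802 ,  1.05112992],
       [ 0.        ,  0.        ,  0.        ,  1.        ]])}
{'vfov': 42.80725900319356, 'cx': 257.6823708805072, 'cy': 186.59066929661816, 'pose': array([[-0.02807545,  0.98791879, -0.15240813,  0.32429219],
       [-0.99950937, -0.02986235, -0.0094477 ,  0.03645261],
       [-0.01388482,  0.15206811,  0.98827248,  1.45506781],
       [ 0.        ,  0.        ,  0.        ,  1.        ]])}
```

View pics/top0.png

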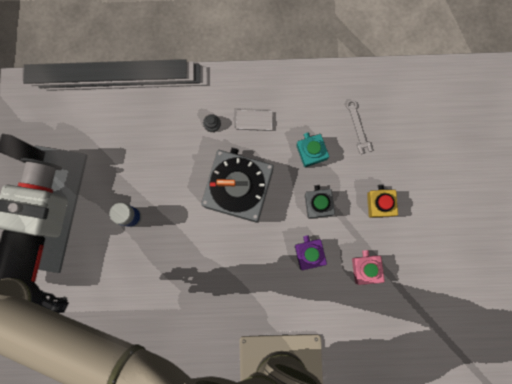

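View pics/scene0.png

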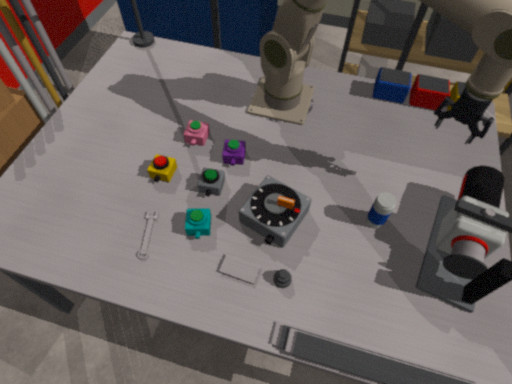

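The top view shows the selector near (238,185), with the pointer towards the left near the red mark. The green start button on the grey station is at (321,202) and the yellow stop station is at (384,202). Next I'll measure these.

```bash
cat > h.py <<'E'
import cv2,numpy as np
from station import robot
def ray(d,u,v):
    f=192/np.tan(np.radians(d['vfov'])/2);P=d['pose']
    r=P[:3,:3]@np.array([(u-d['cx'])/f,-(v-d['cy'])/f,-1]);return P[:3,3],r
def onz(d,u,v,z):
    o,r=ray(d,u,v);return (o+r*(z-o[2])/r[2])[:2]
def proj(d,p):
    f=192/np.tan(np.radians(d['vfov'])/2);P=d['pose'];c=P[:3,:3].T@(np.array(p)-P[:3,3])
    return d['cx']+f*c[0]/-c[2],d['cy']-f*c[1]/-c[2]
def blobs(d,lo,hi,box,amin=4):
    x0,y0,x1,y1=box
    m=cv2.inRange(cv2.cvtColor(d['image'],cv2.COLOR_BGR2HSV),lo,hi)[y0:y1,x0:x1]
    n,_,st,c=cv2.connectedComponentsWithStats(m)
    return [(int(st[i,4]),(c[i]+[x0,y0])) for i in range(1,n) if st[i,4]>=amin]
E
python3 - <<'E'
from h import *
d=robot.snapshot('top');e=robot.snapshot('scene')
for nm,dd,lo,hi,box,z in [('white',d,(0,0,150),(180,70,255),(209,152,270,217),.075),('red',d,(0,120,80),(5,255,255),(203,170,220,200),.075),('red2',d,(172,120,80),(180,255,255),(203,170,220,200),.075),('orange',d,(6,120,100),(22,255,255),(203,160,260,210),.119),
 ('green',d,(50,100,40),(85,255,255),(305,188,335,216),.072),('stop',d,(0,120,80),(5,255,255),(370,188,398,216),.072),
 ('sgreen',e,(50,100,40),(85,255,255),(197,165,228,190),.072),('sorange',e,(6,120,100),(22,255,255),(260,185,310,225),.119)]:
    for a,c in blobs(dd,lo,hi,box): print(nm,a,c.round(1),onz(dd,*c,z).round(4))
a=cv2.resize(d['image'][145:225,195:280],None,fx=5,fy=5,interpolation=cv2.INTER_CUBIC)
b=cv2.resize(e['image'][170:250,230:320],None,fx=4.4,fy=5,interpolation=cv2.INTER_CUBIC)
b=cv2.resize(b,(370,400));cv2.imwrite('pics/c1.png',np.hstack([a[:400],b]))
E
```

```text
white 4 [219.5 152.5] [0.6399 0.157 ]
white 63 [264.6 154.5] [0.6301 0.0271]
white 6 [237.5 160. ] [0.6162 0.1055]
white 6 [225.2 163. ] [0.6085 0.1412]
white 6 [249.5 163.5] [0.6049 0.0713]
white 4 [216.  171.5] [0.5845 0.1679]
white 5 [258.2 172.6] [0.5776 0.047 ]
white 8 [261.5 184.5] [0.5428 0.0386]
white 7 [257.7 196.7] [0.508  0.0504]
white 82 [216.2 214.1] [0.4618 0.1691]
white 4 [255.  215.8] [0.454  0.0596]
red 30 [212.5 184. ] [0.5486 0.1784]
orange 97 [225.2 182.1] [0.5456 0.1387]
green 184 [320.6 201.9] [ 0.4881 -0.1275]
stop 178 [385.4 201.6] [ 0.4835 -0.3107]
sgreen 119 [210.4 174.2] [ 0.4925 -0.1242]
sorange 82 [286.4 199.9] [0.5486 0.1428]
```

View pics/c1.png

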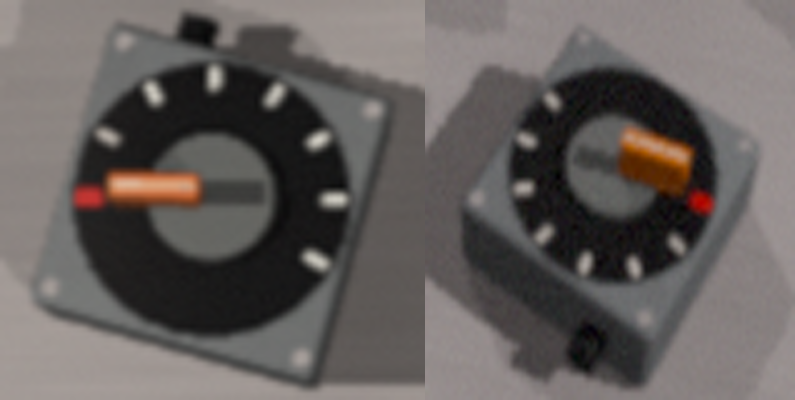

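The pointer is at step 0. Averaging the red mark and mark 6 puts the axis at about (0.5457, 0.1085), with the red mark at 87.6°. I'll plan the approach and the push arc with the fingers shut.

```bash
cat >> h.py <<'E'
AX=np.array([.5457,.1085]);YAW=2.7078
TX=np.array([np.cos(YAW),np.sin(YAW)]);TY=np.array([np.sin(YAW),-np.cos(YAW)])
def centre(step,gap=0.,r=.038):
    t=np.radians(87.6-30*step);e=np.array([np.cos(t),np.sin(t)]);n=np.array([-e[1],e[0]])
    return AX+r*e+n*(.007+gap+.011*abs(n@TX)+.0145*abs(n@TY))
def off(p,q): # from p to q (xyz) in tool cm
    v=np.array(q)-p;return (100*np.array([v[:2]@TX,v[:2]@TY,-v[2]])).round(2).tolist()
E
python3 - <<'E'
from h import *
p=np.array([.2625,.5668,.2305]);c0=np.r_[centre(0,.008),.2305]
print(c0,off(p,c0));b=np.r_[c0[:2],.098]
for k in np.arange(0,4.81,.2):print(round(k,1),off(b,np.r_[centre(k),.098]))
E
```

```text
[0.51661393 0.14775243 0.2305    ] [-40.67, -27.34, -0.0]
0.0 [-0.74, 0.31, -0.0]
0.2 [-1.14, 0.69, -0.0]
0.4 [-1.59, 1.03, -0.0]
0.6 [-2.09, 1.3, -0.0]
0.8 [-2.55, 1.51, -0.0]
1.0 [-2.82, 1.69, -0.0]
1.2 [-3.13, 1.85, -0.0]
1.4 [-3.47, 1.99, -0.0]
1.6 [-3.84, 2.09, -0.0]
1.8 [-4.24, 2.15, -0.0]
2.0 [-4.66, 2.17, -0.0]
2.2 [-5.1, 2.13, -0.0]
2.4 [-5.55, 2.04, -0.0]
2.6 [-6.0, 1.89, -0.0]
2.8 [-6.44, 1.67, -0.0]
3.0 [-6.86, 1.39, -0.0]
3.2 [-7.25, 1.04, -0.0]
3.4 [-7.6, 0.64, -0.0]
3.6 [-7.9, 0.18, -0.0]
3.8 [-8.15, -0.26, -0.0]
4.0 [-8.36, -0.58, -0.0]
4.2 [-8.54, -0.93, -0.0]
4.4 [-8.68, -1.32, -0.0]
4.6 [-8.79, -1.74, -0.0]
4.8 [-8.84, -2.19, -0.0]
```

move_arm:
  offset:
    - [-5, -3.4, 0]
    - [-10, -6.8, 0]
    - [-15.2, -10.2, 0]
    - [-20.3, -13.7, 0]
    - [-25.4, -17.1, 0]
    - [-30.5, -20.5, 0]
    - [-35.6, -24, 0]
    - [-40.7, -27.3, 0]
  twist: [0, 0, 0, 0, 0, 0, 0, 0]
  grip: [0, 0, 0, 0, 0, 0, 0, 0]

```text
time_s: 1.2
ee_pos: [0.5179, 0.1465, 0.2315]
orientation: [3.141, 0.0, 2.708]
force: [1.0, 0.6, -0.4]
finger_gap: -0.0001
gripper_force: 0.0
```

move_arm:
  offset:
    - [0, 0, 0]
    - [0, 0, 0]
    - [0, 0, 0]
    - [0, 0, 0]
    - [0, 0, 0]
    - [0, 0, 0]
    - [0, 0, 0]
    - [0, 0, 0]
  twist: [0, 0, 0, 0, 0, 0, 0, 0]
  grip: [0, 0, 0, 0, 0, 0, 0, 0]

```text
time_s: 2.2
ee_pos: [0.5173, 0.1483, 0.2313]
orientation: [3.142, -0.0, 2.708]
force: [0.4, 0.3, 0.1]
finger_gap: -0.0002
gripper_force: 0.0
```

move_arm:
  offset:
    - [0, 0, 2.5]
    - [0, 0, 5]
    - [0, 0, 7.5]
    - [0, 0, 9.5]
    - [0, 0, 11]
    - [0, 0, 12.3]
    - [0, 0, 13.3]
    - [0, 0, 13.3]
  twist: [0, 0, 0, 0, 0, 0, 0, 0]
  grip: [0, 0, 0, 0, 0, 0, 0, 0]

```text
time_s: 3.2
ee_pos: [0.517, 0.1483, 0.0978]
orientation: [-3.141, -0.001, 2.708]
force: [0.3, -0.3, 0.6]
finger_gap: 0.0001
gripper_force: 0.0
```

Run:
```python
from h import *
a=[cv2.resize(robot.snapshot(n)['image'][y:y+90,x:x+100],None,fx=4,fy=4,interpolation=cv2.INTER_CUBIC) for n,x,y in(('top',190,140),('scene',225,165))]
cv2.imwrite('pics/c2.png',np.hstack(a));s=robot.get_state();print(s['ee_pos'],s['force'])
```

```text
[0.51753338 0.14846245 0.09871925] [ 0.43872256  0.37549747 -0.64498554]
```

View pics/c2.png

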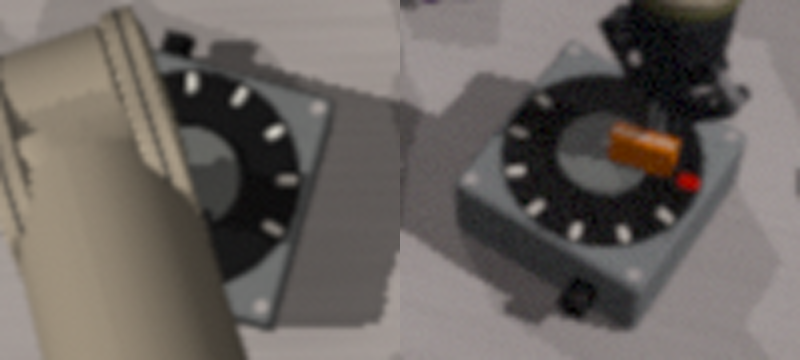

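The top view is now blocked by the arm. The scene view shows the fingertip behind the pointer, which is still at red, so I'll start the push.

move_arm:
  offset:
    - [-0.7, 0.3, 0]
    - [-1.1, 0.7, 0]
    - [-1.6, 1.0, 0]
    - [-2.1, 1.3, 0]
    - [-2.5, 1.5, 0]
    - [-2.8, 1.7, 0]
    - [-3.1, 1.85, 0]
    - [-3.5, 2.0, 0]
  twist: [0, 0, 0, 0, 0, 0, 0, 0]
  grip: [0, 0, 0, 0, 0, 0, 0, 0]

```text
time_s: 4.3
ee_pos: [0.5561, 0.1522, 0.0978]
orientation: [-3.14, -0.003, 2.708]
force: [-4.7, -0.1, 1.0]
finger_gap: 0.0001
gripper_force: 1.9
```

```bash
cat >> h.py <<'E'
def look():
    e=robot.snapshot('scene')
    for a,c in blobs(e,(6,120,100),(22,255,255),(240,170,320,240),10):
        w=onz(e,*c,.11);v=w-AX;print(a,c,w,'step',(87.6-np.degrees(np.arctan2(v[1],v[0])))/30)
    s=robot.get_state();print(s['ee_pos'],s['force'],s['time_s']);return e
E
python3 -c "from h import *;look()"
```

```text
81 [283.04938272 206.54320988] [0.56865903 0.13805266] step 1.1814373480916631
[0.55707834 0.15200897 0.09795667] [-0.81294697  0.03417541 -0.36037892] 4.35
```

move_arm:
  offset:
    - [-0.35, 0.1, 0]
    - [-0.75, 0.15, 0]
    - [-1.15, 0.15, 0]
    - [-1.6, 0.1, 0]
    - [-2.05, 0.05, 0]
    - [-2.5, -0.1, 0]
    - [-2.95, -0.3, 0]
    - [-3.35, -0.6, 0]
  twist: [0, 0, 0, 0, 0, 0, 0, 0]
  grip: [0, 0, 0, 0, 0, 0, 0, 0]

```text
time_s: 5.35
ee_pos: [0.586, 0.1316, 0.0985]
orientation: [3.141, 0.001, 2.707]
force: [0.4, -0.1, -0.1]
finger_gap: -0.0002
gripper_force: 0.0
```

```bash
python3 -c "from h import *;look()"
```

```text
29 [271.65517241 207.62068966] [0.58207424 0.10627945] step 3.03644733026677
[0.58618142 0.13068618 0.09850469] [-0.42309896 -0.02794132  0.08050822] 5.4
```

move_arm:
  offset:
    - [-0.4, -0.35, 0]
    - [-0.75, -0.75, 0]
    - [-1.05, -1.2, 0]
    - [-1.3, -1.65, 0]
    - [-1.5, -2.0, 0]
    - [-1.5, -2.0, 0]
    - [-1.5, -2.0, 0]
    - [-1.5, -2.0, 0]
  twist: [0, 0, 0, 0, 0, 0, 0, 0]
  grip: [0, 0, 0, 0, 0, 0, 0, 0]

```text
time_s: 6.4
ee_pos: [0.5905, 0.108, 0.0983]
orientation: [3.141, -0.0, 2.708]
force: [0.7, -0.4, -0.5]
finger_gap: -0.0
gripper_force: 0.0
```

Run:
```python
from h import *
e=look();cv2.imwrite('pics/c3.png',cv2.resize(e['image'][165:255,225:325],None,fx=5,fy=5,interpolation=cv2.INTER_CUBIC))
```

```text
15 [264.06666667 205.33333333] [0.58083235 0.08241195] step 4.139875928870193
[0.59048539 0.10799561 0.09827782] [-0.0224339  -0.0033919   0.78518976] 6.45
```

View pics/c3.png

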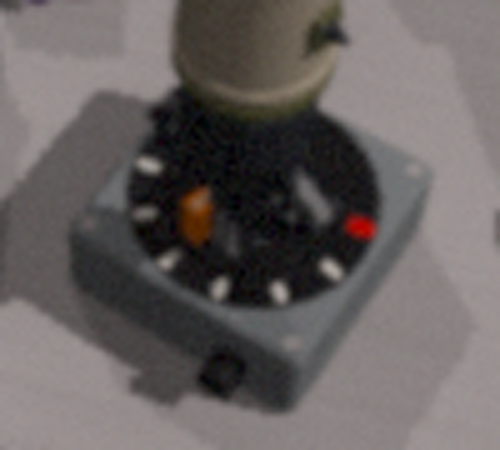

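The pointer is at about step 4, with its end near mark 4 at (168,260). Next is one slow final click.

move_arm:
  offset:
    - [-0.1, -0.2, 0]
    - [-0.2, -0.35, 0]
    - [-0.25, -0.55, 0]
    - [-0.3, -0.75, 0]
    - [-0.4, -0.95, 0]
    - [-0.45, -1.15, 0]
    - [-0.45, -1.4, 0]
    - [-0.45, -1.4, 0]
  twist: [0, 0, 0, 0, 0, 0, 0, 0]
  grip: [0, 0, 0, 0, 0, 0, 0, 0]

```text
time_s: 7.45
ee_pos: [0.5886, 0.0922, 0.0983]
orientation: [-3.141, 0.0, 2.707]
force: [0.1, -0.4, -0.4]
finger_gap: 0.0001
gripper_force: 0.0
```

Run:
```python
from h import *
e=look();cv2.imwrite('pics/c4.png',cv2.resize(e['image'][165:255,225:325],None,fx=5,fy=5,interpolation=cv2.INTER_CUBIC))
```

```text
[0.58866793 0.09224126 0.09829503] [ 0.36081006 -0.06127068 -0.65687511] 7.5
```

View pics/c4.png

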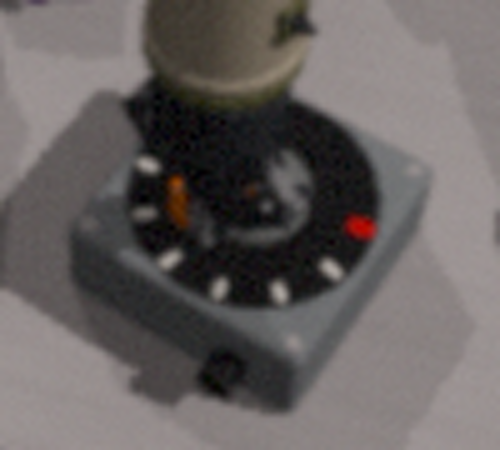

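The pointer is at about mark 5 and the contact force is nil. I'll back off sideways and lift, then travel at height to above start.

move_arm:
  offset:
    - [-0.3, 0.4, 0]
    - [-0.6, 0.8, 0]
    - [-0.6, 0.8, -3]
    - [-0.6, 0.8, -6]
    - [-0.6, 0.8, -9]
    - [-0.5, -4, -9]
    - [-0.5, -9, -9]
    - [-0.4, -14, -9]
  twist: [0, 0, 0, 0, 0, 0, 0, 0]
  grip: [0, 0, 0, 0, 0, 0, 0, 0]

```text
time_s: 8.5
ee_pos: [0.5331, -0.0368, 0.1884]
orientation: [3.141, 0.0, 2.708]
force: [0.1, -0.7, -0.6]
finger_gap: -0.0
gripper_force: 0.0
```

move_arm:
  offset:
    - [0, -5, 0]
    - [0.1, -9.9, 0]
    - [0.1, -9.9, 0]
    - [0.1, -9.9, 0]
    - [0.1, -9.9, 0]
    - [0.1, -9.9, 0]
    - [0.1, -9.9, 0]
    - [0.1, -9.9, 0]
  twist: [0, 0, 0, 0, 0, 0, 0, 0]
  grip: [0, 0, 0, 0, 0, 0, 0, 0]

```text
time_s: 9.5
ee_pos: [0.4911, -0.1247, 0.1883]
orientation: [3.142, -0.0, 2.708]
force: [-0.5, 0.1, -0.1]
finger_gap: 0.0001
gripper_force: 0.0
```

Run:
```python
from h import *
e=look();d=robot.snapshot('top')
a=[cv2.resize(i['image'][y:y+110,x:x+120],None,fx=3.3,fy=3.3,interpolation=cv2.INTER_CUBIC) for i,x,y in((d,200,140),(e,190,150))]
cv2.imwrite('pics/c5.png',np.hstack(a))
p=robot.get_state()['ee_pos'];print(off(p,[.490,-.126,.085]))
```

```text
145 [267.07586207 202.51724138] [0.5686321  0.08846649] step 4.291349778188857
[ 0.49099763 -0.12479503  0.18824749] [-0.17610682  0.76364063 -0.0421115 ] 9.55
[0.04, -0.15, 10.33]
```

View pics/c5.png

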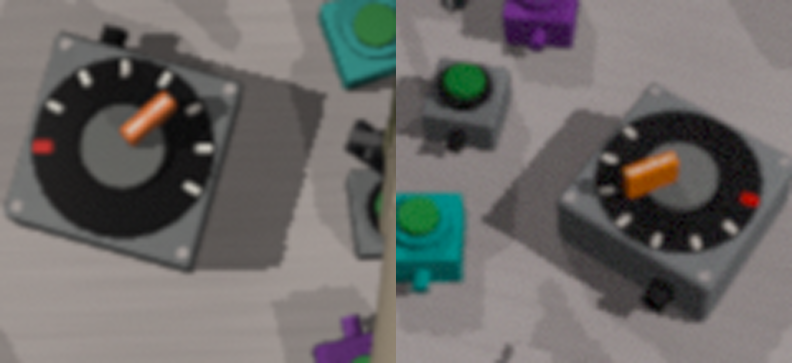

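In the top view the pointer direction lies between marks 4 and 5, so I'll measure its angle exactly.

Run:
```python
from h import *
for n,box,lo in(('top',(210,150,265,215),(3,60,150)),('scene',(240,170,320,240),(3,60,150))):
    d=robot.snapshot(n)
    m=np.zeros((384,512),np.uint8);x0,y0,x1,y1=box
    m[y0:y1,x0:x1]=cv2.inRange(cv2.cvtColor(d['image'],cv2.COLOR_BGR2HSV),lo,(22,255,255))[y0:y1,x0:x1]
    ys,xs=np.nonzero(m);P=np.array([onz(d,x,y,.115) for x,y in zip(xs,ys)])
    c=P.mean(0);w,V=np.linalg.eigh(np.cov(P.T));v=V[:,1]
    if v@(c-AX)<0:v=-v
    a=np.degrees(np.arctan2(v[1],v[0]));q=c-AX
    print(n,len(P),c,w**.5,a,'step axis',(87.6-a)/30,'step centroid',(87.6-np.degrees(np.arctan2(q[1],q[0])))/30)
```

```text
top 88 [0.56466619 0.08651339] [0.00408874 0.01410991] -50.137549243201434 step axis 4.591251641440048 step centroid 4.560604684587412
scene 77 [0.56331747 0.08731134] [0.00493898 0.01394469] -48.311882903476175 step axis 4.530396096782539 step centroid 4.595264150965604
```

The pointer is balanced at about step 4.56, just short of its snap point at 4.6. I'll go back and nudge it on.

Run:
```python
from h import *
p=np.array([.4911,-.1248,.1883]);a=np.r_[centre(4.5,.010),.1883];print(off(p,a));b=np.r_[a[:2],.098]
for k in (4.5,4.6,4.7,4.8,4.9,5):print(k,off(b,np.r_[centre(k),.098]))
```

```text
[0.02, 25.2, -0.0]
4.5 [0.38, -0.92, -0.0]
4.6 [0.34, -1.14, -0.0]
4.7 [0.3, -1.36, -0.0]
4.8 [0.28, -1.59, -0.0]
4.9 [0.28, -1.82, -0.0]
5 [0.29, -2.06, -0.0]
```

move_arm:
  offset:
    - [0, 5, 0]
    - [0, 10, 0]
    - [0, 15, 0]
    - [0, 20, 0]
    - [0, 25.2, 0]
    - [0, 25.2, 0]
    - [0, 25.2, 3]
    - [0, 25.2, 6]
  twist: [0, 0, 0, 0, 0, 0, 0, 0]
  grip: [0, 0, 0, 0, 0, 0, 0, 0]

```text
time_s: 10.7
ee_pos: [0.597, 0.103, 0.1278]
orientation: [3.141, 0.001, 2.707]
force: [0.1, -1.1, -0.4]
finger_gap: -0.0002
gripper_force: 0.0
```

move_arm:
  offset:
    - [0, 0, 1.5]
    - [0, 0, 3]
    - [0.2, -0.5, 3]
    - [0.4, -0.9, 3]
    - [0.35, -1.15, 3]
    - [0.3, -1.4, 3]
    - [0.3, -1.6, 3]
    - [0.3, -1.9, 3]
  twist: [0, 0, 0, 0, 0, 0, 0, 0]
  grip: [0, 0, 0, 0, 0, 0, 0, 0]

```text
time_s: 11.7
ee_pos: [0.5862, 0.0877, 0.0984]
orientation: [3.141, 0.0, 2.708]
force: [-0.4, -0.5, -0.3]
finger_gap: 0.0001
gripper_force: 0.0
```

move_arm:
  offset:
    - [0, 0, 0]
    - [0, 0.5, 0]
    - [-0.4, 1.5, 0]
    - [-0.4, 1.9, -3]
    - [-0.4, 1.9, -6]
    - [-0.4, 1.9, -9]
    - [-0.4, -4, -9]
    - [-0.4, -10, -9]
  twist: [0, 0, 0, 0, 0, 0, 0, 0]
  grip: [0, 0, 0, 0, 0, 0, 0, 0]

```text
time_s: 12.7
ee_pos: [0.548, -0.005, 0.1887]
orientation: [3.141, 0.001, 2.71]
force: [0.2, -1.7, -0.1]
finger_gap: 0.0
gripper_force: 0.0
```

move_arm:
  offset:
    - [0, -5, 0]
    - [0, -10, 0]
    - [0, -13.3, 0]
    - [0, -13.3, 0]
    - [0, -13.3, 0]
    - [0, -13.3, 0]
    - [0, -13.3, 0]
    - [0, -13.3, 0]
  twist: [0, 0, 0, 0, 0, 0, 0, 0]
  grip: [0, 0, 0, 0, 0, 0, 0, 0]

```text
time_s: 13.7
ee_pos: [0.492, -0.1249, 0.1882]
orientation: [-3.142, -0.0, 2.709]
force: [0.3, 1.0, 0.9]
finger_gap: -0.0001
gripper_force: 0.0
```

```bash
cat > m.py <<'E'
from h import *
for n,box,lo in(('top',(210,150,265,215),(3,60,150)),('scene',(240,170,320,240),(3,60,150))):
    d=robot.snapshot(n)
    m=np.zeros((384,512),np.uint8);x0,y0,x1,y1=box
    m[y0:y1,x0:x1]=cv2.inRange(cv2.cvtColor(d['image'],cv2.COLOR_BGR2HSV),lo,(22,255,255))[y0:y1,x0:x1]
    ys,xs=np.nonzero(m);P=np.array([onz(d,x,y,.115) for x,y in zip(xs,ys)])
    c=P.mean(0);w,V=np.linalg.eigh(np.cov(P.T));v=V[:,1]
    if v@(c-AX)<0:v=-v
    q=c-AX;print(n,len(P),'step',(87.6-np.degrees(np.arctan2(v[1],v[0])))/30,(87.6-np.degrees(np.arctan2(q[1],q[0])))/30)
p=robot.get_state()['ee_pos'];print(p,off(p,[.490,-.126,.085]))
E
python3 m.py
```

```text
top 89 step 5.011469004306784 4.962947279761181
scene 70 step 5.749512092795014 4.990100709353558
[ 0.49192475 -0.12516155  0.18825372] [0.14, -0.16, 10.33]
```

The top view reads step 5.0, so the speed is set. Now I'll press start.

move_arm:
  offset:
    - [0.1, -0.1, 4]
    - [0.1, -0.1, 8]
    - [0.1, -0.1, 10.3]
    - [0.1, -0.1, 11.3]
    - [0.1, -0.1, 11.8]
    - [0.1, -0.1, 12.2]
    - [0.1, -0.1, 12.4]
    - [0.1, -0.1, 12.4]
  twist: [0, 0, 0, 0, 0, 0, 0, 0]
  grip: [0, 0, 0, 0, 0, 0, 0, 0]

```text
time_s: 14.8
ee_pos: [0.491, -0.1259, 0.0659]
orientation: [3.14, 0.001, 2.708]
force: [-8.3, 1.6, 16.3]
finger_gap: 0.0001
gripper_force: 8.4
```

Force is 16 N at z = 0.066, so the button is fully down. I'll release it and go up.

move_arm:
  offset:
    - [0, 0, 0]
    - [0, 0, 0]
    - [0, 0, -1]
    - [0, 0, -4]
    - [0, 0, -8]
    - [0, 0, -12]
    - [0, 0, -14]
    - [0, 0, -14]
  twist: [0, 0, 0, 0, 0, 0, 0, 0]
  grip: [0, 0, 0, 0, 0, 0, 0, 0]

```text
time_s: 15.8
ee_pos: [0.4917, -0.126, 0.2061]
orientation: [3.14, 0.004, 2.708]
force: [-0.6, 0.3, -0.6]
finger_gap: 0.0001
gripper_force: 0.0
```

```bash
python3 m.py
python3 - <<'E'
from h import *
print(robot.get_state()['force']);print(robot.close_job())
E
```

```text
top 89 step 5.011469004306784 4.962947279761181
scene 69 step 5.730115684290429 4.985137531644684
[ 0.4904132  -0.12574135  0.2038389 ] [0.03, -0.04, 11.88]
[-0.45244031 -0.00668119 -0.3393959 ]
the job is handed in; nothing more can be done
None
```

The selector rests at step 5 (camera reading 5.0), start was pressed fully down (16 N) and released, and the job was handed in at about 16 s; no verdict came back.

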